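# Seat a well plate in the corner stop of an imaging stage

### The job

Using only fingertips, push the well plate along the black stage until it sits squarely in the corner of the two metal rails, with one long side flush against the long rail and one short side flush against the short rail. Only slide the plate: do not lift or tip it. Leave the vial, the bottle and the stack of dishes where they stand, and finish with the hand clear.

Things in the scene. Friction and masses are not known exactly. Their poses are not given: they have to be found in the camera images.
- stage: Fixed imaging stage: flat black plate, 260 (x) by 360 (y) mm, top 60 mm above the table, on a white base with a black focus knob low on either side. Origin: centre of the underside at table height; z up, x away from the robot at yaw 0; place and yaw (within 0.3 rad) vary. Two bare aluminium rails, 12 mm wide, 10 mm above the plate, form an L at its +x, +y corner.
- stop_corner (a point): Inner corner where the two rail faces meet, at stage-top height (x 100, y 150, z 60 mm in the stage's frame), axes as the stage's. The long rail runs from here 280 mm to -y (far side of the stage), the short rail 90 mm to -x (its left). The seated plate's centre is 42.75 mm to -x and 63.9 mm to -y of this point.
- plate: Loose white 24-well plate with round grey wells, lying flat on the stage, wells up. Foot 85.5 (its x) by 127.8 mm (its y, long side), 9 mm high; above that 2 mm narrower on each side; 20 mm high in all; about 120 g. Origin: centre of its underside. Starts 57 to 112 mm short of its seat at the long rail, 66 to 136 mm short at the short rail, turned up to 0.35 rad from the stage's axes.
- vial: Small amber vial with cap, 24 mm across, 42 mm tall, standing loose on the stage near its corner at -x, +y (on the robot's side). Origin: centre of its underside. Not to be disturbed.
- bottle: Clear reagent bottle, 64 mm across, 120 mm tall, standing on the table to one side of the stage (left or right). Origin: centre of its underside. Not to be disturbed.
- dishes: Stack of three round culture dishes, 90 mm across, 45 mm tall, on the table at the other side of the stage from the bottle. Origin: centre of its underside. Not to be disturbed.
Mind the look-alikes: they are no part of the job. What is shaped like the plate but orange or purple is not meant.

How it is judged:
At the end, for the whole second after the job is handed in: The plate lies flat and still on the stage in the corner of the rails: its centre within 3 mm of the fully seated place along both stage axes, its sides parallel to the rails within 2 degrees (x of plate in the frame of stop_corner between -0.04575 and -0.041 m and y of plate in the frame of stop_corner between -0.0669 and -0.0621 m and z of plate in the frame of stop_corner between -0.003 and 0.003 m and angle between the x axis of plate and the x axis of stage, either way round below 0.035 rad and angle between plate's own z axis and vertical below 0.03 rad and linear speed of plate below 0.01 m/s); the robot touches nothing.
It fails at once if the plate is lifted (more than 8 mm above the stage) or tipped (more than 0.14 rad) (z of plate in the frame of stop_corner above 0.008 m or angle between plate's own z axis and vertical above 0.14 rad).
It fails at once if the vial is moved by more than 10 mm or tipped (distance of vial from where it was at the start of the episode above 0.01 m or angle between vial's own z axis and vertical above 0.2 rad).
It fails at once if the bottle is moved by more than 10 mm or tipped (distance of bottle from where it was at the start of the episode above 0.01 m or angle between bottle's own z axis and vertical above 0.2 rad).
It fails at once if the stack of dishes is moved by more than 10 mm or tipped (distance of dishes from where it was at the start of the episode above 0.01 m or angle between dishes's own z axis and vertical above 0.2 rad).
It also fails if it takes over 45 s, if anything falls off the work surface, if the arm or the gripper's body presses on something with over 40 N, if the wrist force passes 120 N, or if a joint passes its speed limit or range.

### The arm

A 6-joint arm with a two-finger parallel gripper is mounted at the origin on the work surface. World frame = base frame: x ahead of the robot, y to its left, z up, the work surface at z = 0. Lengths are in m, angles in rad, forces in N, time in s.
With the tool pointing down it reaches from about 0.375 to 0.925 m from the base axis. Payload 5.7 kg.
Tool frame: the origin (TCP) lies midway between the tips of the shut fingers; the grasp point (between the pads) lies 19 mm behind it (arm.grip_depth is the z of the grasp point in the tool frame, in m); z points along the fingers, x is the direction in which the jaws open and shut, and the axes are right-handed (so a half turn about z gives the same grasp; the last joint's range is limited). The gripper opens to 85 mm and grips with 20 to 120 N. Pads are 22 mm wide; open, the fingers measure 114 mm over their backs; the gripper's body (76 mm by 85 mm) begins 54 mm behind the grasp point. The pads swing forward as they close: fully open they stand 13 mm farther back than shut.
Start: joints at [1.194, 0.359, 1.51, -0, 1.272, -0.115], TCP at [0.155, 0.58, 0.205] pointing down, gripper open.
Joint ranges: [-2.97, 2.97], [-1.01, 2.36], [0.21, 2.38], [-0.96, 4.11], [0.2, 2.71], [-2.98, 2.98]. Speed limits (rad/s): [2.39, 2.39, 3.14, 3.14, 3.14, 3.14].

### API

Orientations are given as a unit quaternion [w, x, y, z].
In Python, from station import arm, vision gives the robot as it stands.
- The arm moves only by the tool step_arm, never from a script. Its argument "increments" is one flat list of numbers, 5 for each row, row after row: the gripper command: -1 is fully open, 1 is shut, values between are in proportion, then the shift along the tool's x, y, z in cm, then the turn about the tool's z in degrees. A call has 1 to 12 rows; each row is the pose to reach, as a shift and turn from the pose measured when the call began, along the tool's axes at that moment; what a row does not reach only later rows make up. A row lasts 1/10 s, in which the tool goes at most 50 mm and 8.59 degrees, less where a joint would pass 70% of its speed; a pose out of reach is approached as far as the arm can. A call with a gripper value outside its range is refused whole. The fingers move at their own pace and stop on an object; the grip force is fixed at half the most. Time passes only in rows, so rows that repeat a pose let the fingers close. It gives the time, the measured TCP pose, the force and the opening at its end, in the units of the state.
- arm.read_state(): the state, without advancing time (a new reading comes with each control period).
- vision.camera(name): name is "scene" or "top" or "wrist"; returns the picture (400x640x3 uint8, red, green, blue); there is no depth.
- vision.calibration(name): a dict with "vertical_fov" (degrees; the focal length in pixels is half the picture's height over the tangent of half this angle, whatever the lens; pixels are square), "cx", "cy" (the principal point, pixels), "R" (3x3) and "t" (3): a world point X has camera coordinates R X + t. Camera axes: x right, y down, z forward; pixel columns grow to the right and rows downward; lengths in m; the calibration is good to about 2 mm. A picture is of the moment at which its call begins: read the wrist's pose just before it. calibration takes no time and is no camera call; for the wrist camera it gives the pose at the moment of the call.
- arm.job_done(): hands the job in, once; it reports no verdict.
The state is a dict: "clock": time; "joint_pos": joint angles; "dq": joint speeds; "tau": joint torques, N m; "eef_pos": TCP position; "tool_rot": TCP orientation; "ft_force": force on the tool from outside, world axes, zero at the start; "wrist_torque": the same for the moment, N m; "gripper_width": finger opening in m.
Only numpy, scipy, OpenCV 4.12 (cv2) and the standard library are available. Lean on these libraries where they do the work, as an engineer would, in place of code of your own. Each camera call takes 0.05 s, during which the arm holds its last target. There are 200 camera calls.

## Working session

There is one attempt and no reset: what is moved stays moved. The work goes in short steps, Python scripts to look and compute and a tool call to move; the robot and the scene stay as the last step left them, time stands still between calls to the robot, and variables do not carry over. Pictures are saved under pics/ and viewed, about 8 in all and at most 12, crops included, and the job is handed in when it is done.

Besides the shell and the picture viewer there is one more tool, called after "Emit:" as a command line: name --argument value ..., lists and objects as JSON in quotes. step_arm: Moves the arm, as the interface text tells. Its arguments: {"type":"object","properties":{"increments":{"type":"array"}},"required":["increments"]}

```bash
ls; mkdir -p pics; python3 - <<'E'
from station import arm, vision
import cv2
s=arm.read_state(); print({k:s[k] for k in('clock','eef_pos','tool_rot','gripper_width')})
for n in('top','scene'):
    cv2.imwrite(f'pics/{n}0.png',vision.camera(n)[:,:,::-1]); print(n,vision.calibration(n))
E
```

```text
pics
{'clock': 0.0, 'eef_pos': array([0.1550265 , 0.57886368, 0.20464134]), 'tool_rot': array([ 4.83933886e-04,  7.93342732e-01,  6.08774537e-01, -7.99561781e-04]), 'gripper_width': 0.08571549051028622}
top {'vertical_fov': 49.65733226388104, 'cx': 331.08521578242346, 'cy': 199.32034925690135, 'R': array([[-0.02232042, -0.99943517, -0.02512231],
       [-0.9970936 ,  0.02408497, -0.07227912],
       [ 0.07284336,  0.02343599, -0.997068  ]]), 't': array([0.02250125, 0.55006947, 1.11701507])}
scene {'vertical_fov': 48.09917298103614, 'cx': 322.30659465316717, 'cy': 199.1264329632966, 'R': array([[-0.45766004,  0.88904824,  0.01185406],
       [ 0.56126998,  0.29921665, -0.77165109],
       [-0.68958197, -0.34650054, -0.63593559]]), 't': array([ 0.25334232, -0.26056318,  1.64732449])}
```

View pics/top0.png

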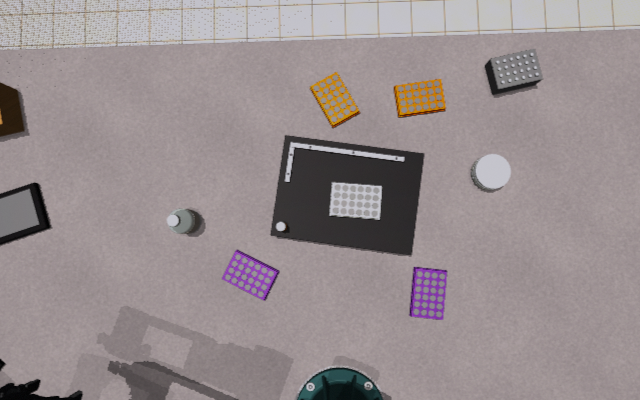

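View pics/scene0.png

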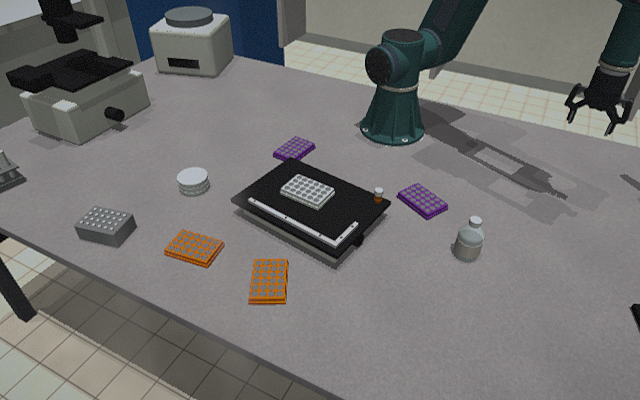

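The top view shows the white plate at (356,201) on the black stage. The rail corner is at about (290,145), the vial at (281,227), the bottle at (183,221) and the dishes at (491,172). Look-alikes are orange at (335,99) and (420,98), purple at (250,275) and (429,293), and the grey rack at (515,70). I choose the white plate on the stage.

```bash
cat > h.py <<'E'
import numpy as np, cv2
from station import arm, vision
def ray(n,px,z,c=None):
    c=c or vision.calibration(n); R=np.array(c['R']);t=np.array(c['t']); f=200/np.tan(np.radians(c['vertical_fov']/2))
    px=np.atleast_2d(px).astype(float)
    d=np.c_[(px[:,0]-c['cx'])/f,(px[:,1]-c['cy'])/f,np.ones(len(px))]@R
    C=-R.T@t
    return (C+d*((z-C[2])/d[:,2])[:,None])[:,:2]
def blob(m,seed=None):
    cs,_=cv2.findContours(m.astype(np.uint8),cv2.RETR_EXTERNAL,cv2.CHAIN_APPROX_NONE)
    return [c[:,0,:] for c in sorted(cs,key=cv2.contourArea,reverse=True)]
def rect(P):
    (c,s,a)=cv2.minAreaRect((P*1000).astype(np.float32)); return np.array(c)/1000,s,a
E
python3 - <<'E'
from h import *
im=vision.camera('top'); hsv=cv2.cvtColor(im,cv2.COLOR_RGB2HSV)
roi=np.zeros(im.shape[:2],bool); roi[125:265,262:432]=1
dark=(hsv[...,2]<80)&roi
b=blob(dark)[0]; P=ray('top',b,.06); c,s,a=rect(P); print('stage',c,s,a)
print(cv2.boxPoints((tuple(c*1000),s,a)).round(1))
stage=np.zeros_like(roi,np.uint8); cv2.drawContours(stage,[cv2.convexHull(b.reshape(-1,1,2))],-1,1,-1)
stage=cv2.erode(stage,np.ones((3,3)))
w=(hsv[...,2]>110)&(stage>0)
for k in blob(w)[:5]:
    for z in(.08,.07):
        c,s,a=rect(ray('top',k,z)); print(z,k.mean(0),c.round(4),np.round(s,1),round(a,2))
cr=im[130:260,265:430]; cv2.imwrite('pics/c1.png',cv2.resize(cr,None,fx=4.5,fy=4.5,interpolation=cv2.INTER_CUBIC)[:,:,::-1])
E
```

```text
stage [ 0.55949109 -0.03182388] (357.31756591796875, 260.5) 80.83821105957031
[[ 402.5 -187.5]
 [ 659.6 -228.9]
 [ 716.5  123.8]
 [ 459.3  165.3]]
0.08 [355.26666667 200.5030303 ] [ 0.5419 -0.0517] [126.7  84.2] 84.04
0.07 [355.26666667 200.5030303 ] [ 0.5426 -0.0521] [127.9  85. ] 84.04
0.08 [333.57565789 154.70723684] [ 0.6218 -0.0256] [290.6 100.6] 80.81
0.07 [333.57565789 154.70723684] [ 0.6233 -0.0256] [293.3 101.5] 80.81
0.08 [280.42307692 226.        ] [0.4826 0.1357] [22.5 19.9] 88.72
0.07 [280.42307692 226.        ] [0.4827 0.1371] [22.7 20.1] 88.72
```

View pics/c1.png

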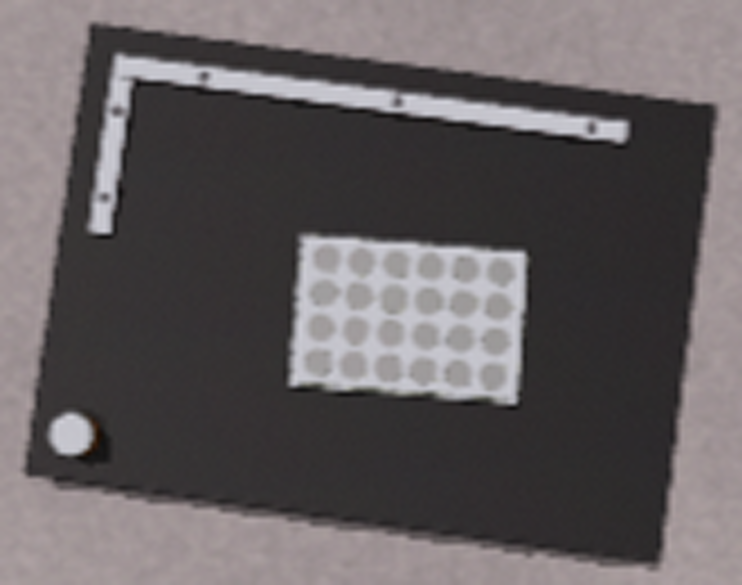

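```bash
cat >> h.py <<'E'
YAW=np.radians(-9.18); RS=np.array([[np.cos(YAW),-np.sin(YAW)],[np.sin(YAW),np.cos(YAW)]])
CORNER=np.array([.5598,-.0318])+RS@[.1,.15]
def tocorner(P): return (np.atleast_2d(P)-CORNER)@RS
from scipy.spatial.transform import Rotation as Ro
def now():
    s=arm.read_state(); q=s['tool_rot']; R=Ro.from_quat([q[1],q[2],q[3],q[0]]).as_matrix()
    return s,R
def goto(cx,cy,z,ang):
    "corner-frame xy (m), world z, tool-x angle in the corner frame (deg) -> increments cm, deg"
    s,R=now(); p=np.r_[CORNER+RS@[cx,cy],z]
    a=np.degrees(np.arctan2(R[1,0],R[0,0])-YAW)
    print('tcp corner',(tocorner(s['eef_pos'][:2])[0]*1e3).round(1),'z',s['eef_pos'][2].round(4),'ang',a.round(2),'F',s['ft_force'].round(1),'w',s['gripper_width'].round(4),'t',s['clock'])
    print('inc',(R.T@(p-s['eef_pos'])*100).round(2),'turn',round(-((ang-a+180)%360-180),2))
E
python3 - <<'E'
from h import *
print(CORNER); print(tocorner([.5425,-.052]),ray('top',[[183,235]],0.0))
goto(-.185,-.1726,.15,90); goto(-.185,-.1726,.205,90)
E
```

```text
[0.68244969 0.10032514]
[[-0.11385578 -0.17270126]] [[0.46550501 0.40991076]]Traceback (most recent call last):
  File "<stdin>", line 3, in <module>
  File "h.py", line 25, in goto
    print('tcp corner',(tocorner(s['eef_pos'][:2])[0]*1e3).round(1),'z',s['eef_pos'][2].round(4),'ang',a.round(2),'F',s['ft_force'].round(1),'w',s['gripper_width'].round(4),'t',s['clock'])
                                                                                                                                                 ^^^^^^^^^^^^^^^^^^^^^^^^
AttributeError: 'float' object has no attribute 'round'
```

```bash
sed -i "s/s\['gripper_width'\].round(4)/round(s['gripper_width'],4)/" h.py; python3 - <<'E'
from h import *
goto(-.185,-.1726,.205,90)
E
```

```text
tcp corner [-597.   388.4] z 0.2048 ang 84.18 F [-0.2 -0.2 -0.3] w 0.0856 t 0.15
inc [-5.163e+01  4.667e+01  5.000e-02] turn -5.82
```

Emit:
step_arm --increments '[-1,-20,30,0,-5.8,-1,-20,30,0,-5.8,-1,-20,30,0,-5.8,-1,-20,30,0,-5.8,-1,-20,30,0,-5.8,-1,-20,30,0,-5.8,-1,-20,30,0,-5.8,-1,-20,30,0,-5.8]'

```text
clock: 0.95
eef_pos: [0.396, 0.3047, 0.2051]
tool_rot: [0.001, 0.763, 0.647, -0.001]
ft_force: [-0.1, -0.0, 0.1]
gripper_width: 0.0859
```

```bash
python3 - <<'E'
from h import *
goto(-.185,-.1726,.12,90)
E
```

```text
tcp corner [-315.4  156.1] z 0.2051 ang 89.75 F [-0.1 -0.   0.1] w 0.0859 t 0.95
inc [-32.79  13.17   8.61] turn -0.25
```

Emit:
step_arm --increments '[-1,-32.8,13.2,0,-0.2,-1,-32.8,13.2,0,-0.2,-1,-32.8,13.2,0,-0.2,-1,-32.8,13.2,0,-0.2,-1,-32.8,13.2,0,-0.2,-1,-32.8,13.2,0,-0.2,-1,-32.8,13.2,0,-0.2,-1,-32.8,13.2,0,-0.2,-1,-32.8,13.2,8.6,-0.2,-1,-32.8,13.2,8.6,-0.2,-1,-32.8,13.2,8.6,-0.2]'

```text
clock: 2.05
eef_pos: [0.4681, -0.0389, 0.1162]
tool_rot: [-0.003, 0.762, 0.648, -0.003]
ft_force: [-1.8, 0.1, 0.9]
gripper_width: 0.0853
```

```bash
python3 - <<'E'
from h import *
goto(-.185,-.1726,.053,90)
cv2.imwrite('pics/w1.png',vision.camera('wrist')[:,:,::-1]); c=vision.calibration('wrist');R=np.array(c['R']);print(c['cx'],c['cy'],c['vertical_fov'],-R.T@c['t'])
E
```

```text
tcp corner [-189.4 -171.7] z 0.1162 ang 89.94 F [-1.8  0.1  0.9] w 0.0853 t 2.05
inc [-0.09  0.5   6.31] turn -0.06
322.06519170434615 199.12607888253152 65.15011690459963 [ 0.38744075 -0.02714705  0.2881487 ]
```

View pics/w1.png

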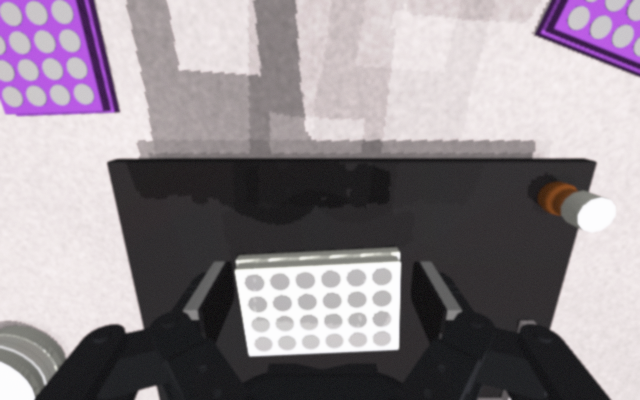

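Emit:
step_arm --increments '[-1,-0.1,0.2,4,0,-1,-0.1,0.2,4,0,-1,-0.1,0.2,5,0,-1,-0.1,0.2,5.5,0,-1,-0.1,0.2,5.9,0,-1,-0.1,0.2,6.2,0,-1,-0.1,0.2,6.2,0]'

```text
clock: 2.8
eef_pos: [0.4717, -0.0407, 0.0566]
tool_rot: [-0.001, 0.762, 0.648, -0.002]
ft_force: [-0.1, -0.3, 0.5]
gripper_width: 0.0851
```

```bash
python3 - <<'E'
from h import *
goto(-.0965,-.1726,.052,90)
im=vision.camera('wrist')
cv2.imwrite('pics/w2.png',im[:,:,::-1])
E
```

```text
tcp corner [-185.6 -172.8] z 0.0566 ang 89.97 F [-0.1 -0.3  0.5] w 0.0851 t 2.8
inc [0.03 8.91 0.42] turn -0.03
```

View pics/w2.png

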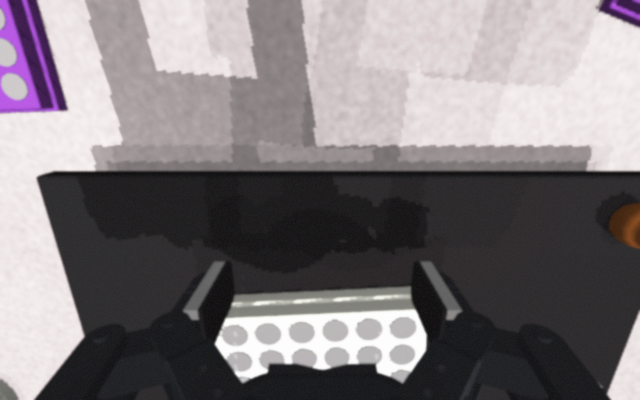

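Emit:
step_arm --increments '[-1,0,0.2,0.4,0,-1,0,0.6,0.4,0,-1,0,1.1,0.4,0,-1,0,1.6,0.4,0,-1,0,2.1,0.4,0,-1,0,2.6,0.4,0,-1,0,3.1,0.4,0,-1,0,3.6,0.4,0,-1,0,4.1,0.4,0,-1,0,4.6,0.4,0,-1,0,5.1,0.4,0,-1,0,5.5,0.4,0]'

```text
clock: 4.05
eef_pos: [0.5265, -0.0496, 0.0525]
tool_rot: [-0.001, 0.762, 0.648, -0.002]
ft_force: [0.7, -0.7, 0.4]
gripper_width: 0.0856
```

```bash
cat >> h.py <<'E'
def plate():
    im=vision.camera('top'); hsv=cv2.cvtColor(im,cv2.COLOR_RGB2HSV)
    return im
E
python3 - <<'E'
from h import *
goto(-.0965,-.1726,.0525,90)
im=vision.camera('top')
cv2.imwrite('pics/t2.png',cv2.resize(im[130:260,265:430],None,fx=4.5,fy=4.5,interpolation=cv2.INTER_CUBIC)[:,:,::-1])
E
```

```text
tcp corner [-130.  -172.9] z 0.0525 ang 89.97 F [ 0.7 -0.7  0.4] w 0.0856 t 4.05
inc [ 0.03  3.35 -0.02] turn -0.03
```

View pics/t2.png

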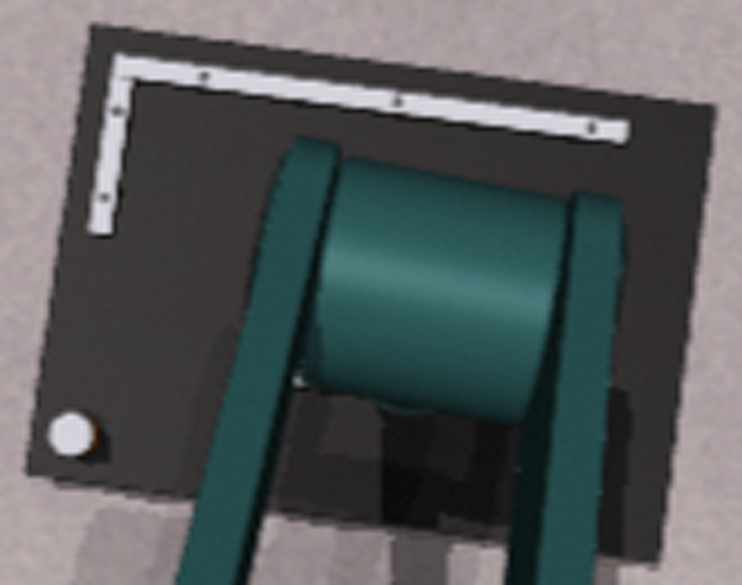

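The top view is covered by the arm; only the rails and vial show. I look with the wrist instead.

```bash
python3 - <<'E'
from h import *
print(tocorner(ray('top',[[331.7,214.8]],.07)))
a=vision.camera('wrist')[150:400]; b=vision.camera('scene')[140:280,210:410]
b=cv2.resize(b,(640,448)) ; cv2.imwrite('pics/w3.png',np.vstack([a[:140],b])[:,:,::-1])
E
```

```text
[[-0.15762013 -0.11912749]]
```

View pics/w3.png

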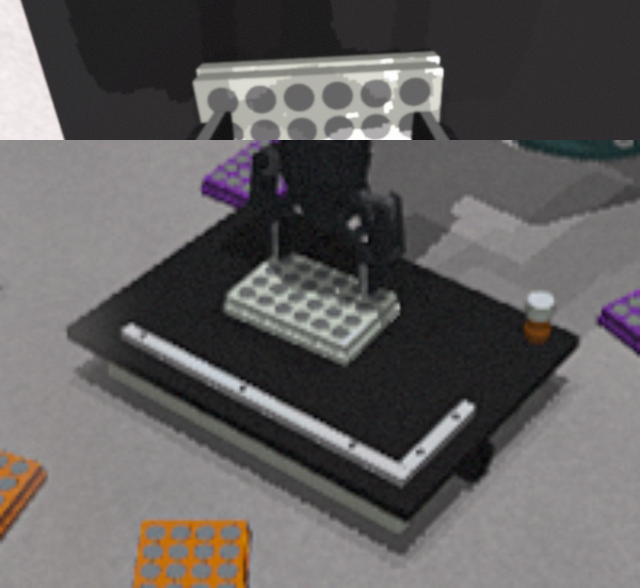

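The wrist and scene views show that the fingers have passed over the plate without pushing it. The left finger is at about (275,255) and the right at (365,295) in the scene part. So the open tips are higher than I assumed, and I'll measure their height.

```bash
python3 - <<'E'
from h import *
c=vision.calibration('wrist'); R=np.array(c['R']);t=np.array(c['t']);f=200/np.tan(np.radians(c['vertical_fov']/2))
s,RT=now()
for (l,r,v) in [(232,413,262),(218,428,262),(205,448,318),(190,455,310)]:
  for sep in(.085,.114):
    d=sep*f/(r-l); X=R.T@(np.array([((l+r)/2-c['cx'])/f*d,(v-c['cy'])/f*d,d])-t)
    print(l,r,v,sep,'tool frame',(RT.T@(X-s['eef_pos'])).round(4))
m=cv2.imread('pics/w2.png'); cv2.imwrite('pics/w2c.png',cv2.resize(m[230:400,140:500],None,fx=2.2,fy=2.2))
E
```

```text
232 413 262 0.085 tool frame [-0.0014 -0.0086 -0.0399]
232 413 262 0.114 tool frame [-0.0014  0.0173  0.0043]
218 428 262 0.085 tool frame [-0.0012 -0.0191 -0.0578]
218 428 262 0.114 tool frame [-0.0011  0.0032 -0.0197]
205 448 318 0.085 tool frame [-0.     -0.0094 -0.0793]
205 448 318 0.114 tool frame [ 0.0005  0.0162 -0.0486]
190 455 310 0.085 tool frame [-0.0015 -0.0181 -0.0859]
190 455 310 0.114 tool frame [-0.0014  0.0046 -0.0575]
```

View pics/w2c.png

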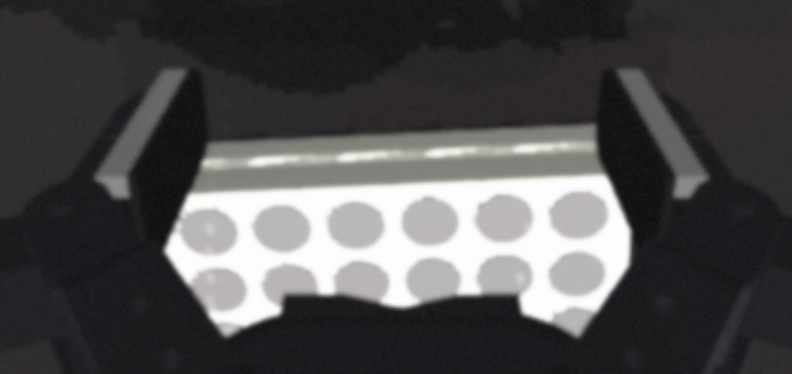

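```bash
python3 - <<'E'
from h import *
c=vision.calibration('scene'); R=np.array(c['R']);t=np.array(c['t']);f=200/np.tan(np.radians(c['vertical_fov']/2))
s,RT=now()
for sx in(-.047,.047):
  for dz in(0,-.013,-.025,-.035,-.045):
    X=R@(s['eef_pos']+RT@[sx,0,dz])+t; p=X[:2]/X[2]*f+[c['cx'],c['cy']]; print(sx,dz,'z',round(s['eef_pos'][2]-dz,3),'crop px',((p-[210,140])*3.2+[0,140]).round(0))
E
```

```text
-0.047 0 z 0.052 crop px [283. 286.]
-0.047 -0.013 z 0.065 crop px [283. 275.]
-0.047 -0.025 z 0.077 crop px [282. 264.]
-0.047 -0.035 z 0.087 crop px [282. 255.]
-0.047 -0.045 z 0.097 crop px [282. 246.]
0.047 0 z 0.052 crop px [367. 327.]
0.047 -0.013 z 0.065 crop px [367. 315.]
0.047 -0.025 z 0.077 crop px [368. 304.]
0.047 -0.035 z 0.087 crop px [368. 295.]
0.047 -0.045 z 0.097 crop px [368. 286.]
```

Emit:
step_arm --increments '[-1,0,0,-1,0,-1,0,-3,-1,0,-1,0,-5.7,-1,0,-1,0,-5.7,-1,0,-1,0,-5.7,0,0,-1,0,-5.7,0.5,0,-1,0,-5.7,0.7,0,-1,0,-5.7,0.9,0,-1,0,-5.7,1.1,0,-1,0,-5.7,1.1,0]'

```text
clock: 5.2
eef_pos: [0.4699, -0.0404, 0.0414]
tool_rot: [-0.001, 0.762, 0.648, -0.002]
ft_force: [0.5, 0.2, 0.3]
gripper_width: 0.0852
```

```bash
python3 - <<'E'
from h import *
goto(-.187,-.1726,.032,90)
b=vision.camera('scene')[140:280,210:410]
cv2.imwrite('pics/s4.png',cv2.resize(b,None,fx=4,fy=4,interpolation=cv2.INTER_CUBIC)[:,:,::-1])
E
```

```text
tcp corner [-187.3 -172.9] z 0.0414 ang 89.97 F [0.5 0.2 0.3] w 0.0852 t 5.2
inc [0.03 0.04 0.94] turn -0.03
```

View pics/s4.png

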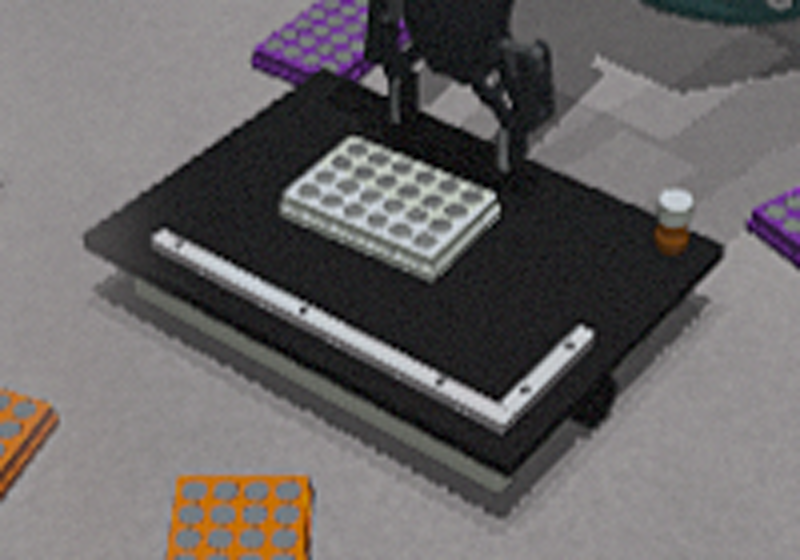

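The scene view shows the plate unmoved (crop centre 390,205) and the tips free behind it at (398,122) and (502,170). I'll feel downward in small steps.

Emit:
step_arm --increments '[-1,0,0,0.2,0,-1,0,0,0.4,0,-1,0,0,0.4,0]'

```text
clock: 5.55
eef_pos: [0.4697, -0.0404, 0.0373]
tool_rot: [-0.001, 0.762, 0.648, -0.002]
ft_force: [-0.2, -0.9, 0.0]
gripper_width: 0.0855
```

Emit:
step_arm --increments '[-1,0,0,0.1,0,-1,0,0,0.2,0,-1,0,0,0.2,0]'

```text
clock: 5.85
eef_pos: [0.4696, -0.0404, 0.0352]
tool_rot: [-0.001, 0.762, 0.648, -0.002]
ft_force: [-0.9, 0.0, -0.3]
gripper_width: 0.0857
```

Emit:
step_arm --increments '[-1,0,0,0.1,0,-1,0,0,0.2,0,-1,0,0,0.2,0]'

```text
clock: 6.15
eef_pos: [0.4695, -0.0404, 0.0331]
tool_rot: [-0.002, 0.762, 0.648, -0.002]
ft_force: [-0.6, 0.5, -0.3]
gripper_width: 0.0855
```

Emit:
step_arm --increments '[-1,0,0,0.1,0,-1,0,0,0.2,0,-1,0,0,0.2,0]'

```text
clock: 6.45
eef_pos: [0.4694, -0.0404, 0.0309]
tool_rot: [-0.002, 0.762, 0.648, -0.003]
ft_force: [0.0, -0.4, -0.5]
gripper_width: 0.0851
```

Emit:
step_arm --increments '[-1,0,0,0.1,0,-1,0,0,0.2,0,-1,0,0,0.2,0]'

```text
clock: 6.75
eef_pos: [0.4693, -0.0403, 0.0288]
tool_rot: [-0.002, 0.762, 0.648, -0.003]
ft_force: [-0.4, -0.7, 0.5]
gripper_width: 0.0854
```

```bash
python3 - <<'E'
from h import *
goto(-.187,-.1726,.032,90)
b=vision.camera('wrist')[200:400,80:560]
cv2.imwrite('pics/w5.png',cv2.resize(b,None,fx=1.6,fy=1.6,interpolation=cv2.INTER_CUBIC)[:,:,::-1])
E
```

```text
tcp corner [-188.  -172.9] z 0.0288 ang 89.97 F [-0.4 -0.7  0.5] w 0.0854 t 6.75
inc [ 0.03  0.1  -0.32] turn -0.03
```

View pics/w5.png

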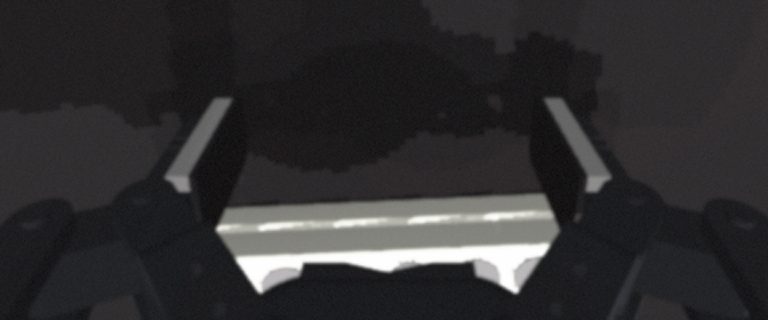

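The wrist crop shows the tips still free above the stage, with the plate edge at row ~205 below the fingers. There is no contact yet, so I continue down by feel.

Emit:
step_arm --increments '[-1,0,0,0.1,0,-1,0,0,0.2,0,-1,0,0,0.2,0]'

```text
clock: 7.1
eef_pos: [0.4692, -0.0403, 0.0267]
tool_rot: [-0.002, 0.762, 0.648, -0.003]
ft_force: [-0.3, 0.7, 0.3]
gripper_width: 0.0854
```

Emit:
step_arm --increments '[-1,0,0,0.1,0,-1,0,0,0.2,0,-1,0,0,0.2,0]'

```text
clock: 7.4
eef_pos: [0.469, -0.0403, 0.0246]
tool_rot: [-0.002, 0.762, 0.648, -0.003]
ft_force: [-0.2, 0.1, -1.0]
gripper_width: 0.0851
```

Emit:
step_arm --increments '[-1,0,0,0.1,0,-1,0,0,0.2,0,-1,0,0,0.2,0]'

```text
clock: 7.7
eef_pos: [0.4689, -0.0403, 0.0224]
tool_rot: [-0.002, 0.762, 0.648, -0.003]
ft_force: [-0.5, 0.1, 0.1]
gripper_width: 0.0854
```

Emit:
step_arm --increments '[-1,0,0,0.1,0,-1,0,0,0.2,0,-1,0,0,0.2,0]'

```text
clock: 8.0
eef_pos: [0.469, -0.0403, 0.0211]
tool_rot: [-0.002, 0.762, 0.648, -0.003]
ft_force: [-2.5, -0.1, 9.7]
gripper_width: 0.0852
```

Emit:
step_arm --increments '[-1,0,0,0.1,0,-1,0,0,0.2,0,-1,0,0,0.2,0]'

```text
clock: 8.3
eef_pos: [0.4691, -0.0403, 0.0209]
tool_rot: [-0.002, 0.762, 0.648, -0.002]
ft_force: [-5.9, -0.8, 27.4]
gripper_width: 0.0856
```

Emit:
step_arm --increments '[-1,0,0,0.1,0,-1,0,0,0.2,0,-1,0,0,0.2,0]'

```text
clock: 8.6
eef_pos: [0.4691, -0.0403, 0.0209]
tool_rot: [-0.001, 0.762, 0.648, -0.002]
ft_force: [-6.0, 0.0, 29.5]
gripper_width: 0.0856
```

Contact with the stage came at TCP z ≈ 0.021, so the open tips stand 39 mm behind the TCP. I raise 4 mm and push.

Emit:
step_arm --increments '[-1,0,0,-0.4,0,-1,0,0.2,-0.4,0,-1,0,0.7,-0.4,0,-1,0,1.2,-0.4,0,-1,0,1.7,-0.4,0,-1,0,2.2,-0.4,0,-1,0,2.7,-0.4,0,-1,0,3.2,-0.4,0,-1,0,3.7,-0.4,0,-1,0,4.2,-0.4,0,-1,0,4.7,-0.4,0,-1,0,5.0,-0.4,0]'

```text
clock: 9.8
eef_pos: [0.5192, -0.0484, 0.0247]
tool_rot: [-0.001, 0.762, 0.648, -0.002]
ft_force: [-0.3, -0.1, -0.3]
gripper_width: 0.0853
```

```bash
cat >> h.py <<'E'
def proj(n,X,c=None):
    c=c or vision.calibration(n); f=200/np.tan(np.radians(c['vertical_fov']/2)); Y=np.atleast_2d(X)@np.array(c['R']).T+c['t']
    return Y[:,:2]/Y[:,2:]*f+[c['cx'],c['cy']]
E
python3 - <<'E'
from h import *
goto(-.0965,-.1726,.0255,90)
# wrist: plate's bright edge (rows) at columns between fingers -> its -x edge on z=.08
c=vision.calibration('wrist'); im=vision.camera('wrist'); g=cv2.cvtColor(im,cv2.COLOR_RGB2GRAY)
for u in range(230,420,30):
    col=g[200:400,u].astype(int); r=200+np.argmax(col>110); print(u,r,(tocorner(ray('wrist',[[u,r]],.062,c))[0]*1e3).round(1))
cv2.imwrite('pics/s6.png',cv2.resize(vision.camera('scene')[140:280,210:410],None,fx=4,fy=4,interpolation=cv2.INTER_CUBIC)[:,:,::-1])
E
```

```text
tcp corner [-137.5 -172.9] z 0.0247 ang 89.98 F [-0.3 -0.1 -0.3] w 0.0853 t 9.8
inc [ 0.03  4.1  -0.1 ] turn -0.02
230 310 [-116.6 -221.2]
260 294 [-126.2 -205.4]
290 294 [-126.2 -190.4]
320 294 [-126.2 -175.5]
350 294 [-126.3 -160.5]
380 294 [-126.3 -145.6]
410 298 [-123.9 -130.5]
```

The wrist measurement shows the plate's edge parallel to the rail and 11.3 mm ahead of the TCP, so the push is working squarely.

Emit:
step_arm --increments '[-1,0,0.5,0,0,-1,0,1.0,0,0,-1,0,1.5,0,0,-1,0,2.0,0,0,-1,0,2.5,0,0,-1,0,3.0,0,0,-1,0,3.3,0,0,-1,0,3.6,0,0,-1,0,3.7,0,0,-1,0,3.8,0,0,-1,0,3.9,0,0,-1,0,3.9,0,0]'

```text
clock: 11.1
eef_pos: [0.5579, -0.0547, 0.0246]
tool_rot: [-0.001, 0.762, 0.648, -0.002]
ft_force: [-0.7, 0.1, -1.3]
gripper_width: 0.0855
```

Emit:
step_arm --increments '[-1,0,0.1,0,0,-1,0,0.2,0,0,-1,0,0.3,0,0,-1,0,0.3,0,0]'

```text
clock: 11.5
eef_pos: [0.5612, -0.0553, 0.0246]
tool_rot: [-0.001, 0.762, 0.648, -0.002]
ft_force: [-1.4, -0.6, -0.4]
gripper_width: 0.0854
```

```bash
cat >> h.py <<'E'
def edge(us):
    c=vision.calibration('wrist'); im=vision.camera('wrist'); g=cv2.cvtColor(im,cv2.COLOR_RGB2GRAY)
    for u in us:
        col=g[200:400,u].astype(int); r=200+np.argmax(col>110); print(u,r,(tocorner(ray('wrist',[[u,r]],.062,c))[0]*1e3).round(1))
E
python3 - <<'E'
from h import *
goto(-.0968,-.1726,.0255,90)
edge(range(260,400,30))
E
```

```text
tcp corner [ -94.8 -172.9] z 0.0246 ang 89.98 F [-1.4 -0.6 -0.4] w 0.0854 t 11.5
inc [ 0.03 -0.2  -0.09] turn -0.02
260 293 [ -84.3 -205.3]
290 293 [ -84.3 -190.4]
320 293 [ -84.3 -175.5]
350 293 [ -84.3 -160.6]
380 293 [ -84.3 -145.7]
```

Emit:
step_arm --increments '[-1,0,0.1,0,0,-1,0,0.1,0,0]'

```text
clock: 11.75
eef_pos: [0.5624, -0.0554, 0.0247]
tool_rot: [-0.001, 0.762, 0.648, -0.002]
ft_force: [0.6, -0.4, 1.1]
gripper_width: 0.0851
```

Emit:
step_arm --increments '[-1,0,0.1,0,0,-1,0,0.1,0,0]'

```text
clock: 11.95
eef_pos: [0.5631, -0.0556, 0.0246]
tool_rot: [-0.001, 0.762, 0.648, -0.002]
ft_force: [-1.4, 0.6, 0.9]
gripper_width: 0.0851
```

Emit:
step_arm --increments '[-1,0,0.1,0,0,-1,0,0.1,0,0]'

```text
clock: 12.15
eef_pos: [0.563, -0.0555, 0.0244]
tool_rot: [-0.002, 0.762, 0.648, -0.002]
ft_force: [-4.1, 0.3, 3.6]
gripper_width: 0.0854
```

Emit:
step_arm --increments '[-1,0,0.1,0,0,-1,0,0.2,0,0,-1,0,0.2,0,0]'

```text
clock: 12.45
eef_pos: [0.563, -0.0555, 0.0242]
tool_rot: [-0.003, 0.761, 0.648, -0.004]
ft_force: [-7.3, -0.5, 4.3]
gripper_width: 0.0853
```

```bash
python3 - <<'E'
from h import *
goto(-.0968,-.1726,.0255,90)
edge(range(260,400,30))
im=vision.camera('scene')[150:270,230:400]
cv2.imwrite('pics/s7.png',cv2.resize(im,None,fx=4.5,fy=4.5,interpolation=cv2.INTER_CUBIC)[:,:,::-1])
E
```

```text
tcp corner [ -93.1 -172.9] z 0.0242 ang 89.99 F [-7.3 -0.5  4.3] w 0.0853 t 12.45
inc [ 0.03 -0.37 -0.13] turn -0.01
260 293 [ -82.7 -205.2]
290 293 [ -82.7 -190.3]
320 293 [ -82.8 -175.4]
350 293 [ -82.8 -160.6]
380 294 [ -82.2 -145.7]
```

View pics/s7.png

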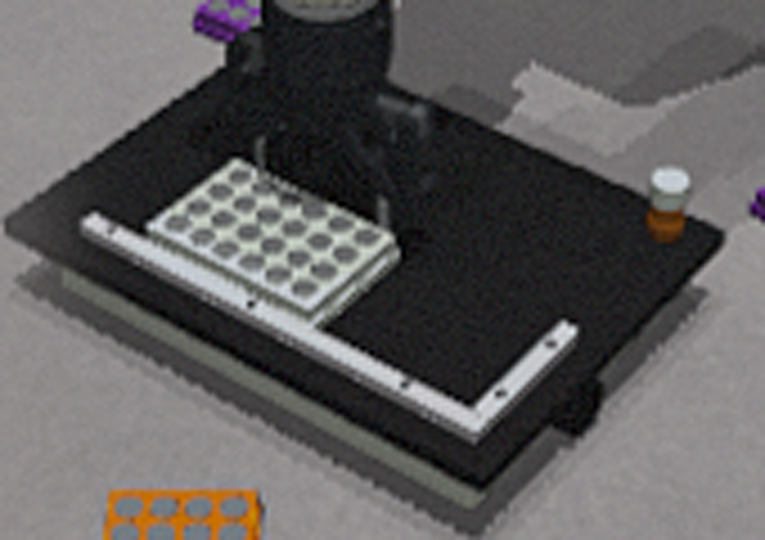

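The plate sits flush along the long rail (crop from (150,230) to (320,320)), the short rail is at (480,405)-(570,330) and the vial is in place. Now I back off, rise, turn 90° and go to the plate's -y end.

Emit:
step_arm --increments '[-1,0,-1,0,0,-1,0,-2,0,0,-1,0,-2,-4,0,-1,0,-2,-8,0,-1,0,-2,-9,0,-1,-5,2,-9,8,0,-8.9,5.4,-9,16,0,-8.9,5.4,-9,24,0,-8.9,5.4,-9,32,0,-8.9,5.4,-9,40,0,-8.9,5.4,-9,48,0,-8.9,5.4,-9,56]'

```text
clock: 13.75
eef_pos: [0.6026, -0.152, 0.1131]
tool_rot: [-0.001, 0.977, 0.212, -0.005]
ft_force: [0.0, 0.8, 0.1]
gripper_width: 0.0428
```

```bash
python3 - <<'E'
from h import *
goto(-.0395,-.262,.115,0); print(arm.read_state()['joint_pos'])
E
```

```text
tcp corner [ -38.6 -261.8] z 0.1131 ang 33.65 F [0.  0.8 0.1] w 0.0428 t 13.75
inc [-0.09 -0.03 -0.19] turn 33.65
[-0.35601345  0.48480481  1.55354647 -0.00365076  1.11211612 -0.78139657]
```

Emit:
step_arm --increments '[0,0,0,0,8,0,0,0,0,16,0,0,0,0,24,0,0,0,0,32,0,0,0,0,33.6,0,0,0,3,33.6,0,0,0,6,33.6,0,0,0,7.5,33.6,0,0,0,7.5,33.6]'

```text
clock: 14.65
eef_pos: [0.5997, -0.1512, 0.0357]
tool_rot: [-0.0, 0.997, -0.079, -0.007]
ft_force: [1.2, 0.9, 0.4]
gripper_width: 0.0428
```

```bash
python3 - <<'E'
from h import *
goto(-.0395,-.262,.032,0)
cv2.imwrite('pics/w8.png',vision.camera('wrist')[:,:,::-1])
im=cv2.imread('pics/w8.png'); hsv=cv2.cvtColor(im,cv2.COLOR_BGR2HSV)
b=blob((hsv[...,2]>110)&(hsv[...,1]<60))
for k in b[:4]: print(cv2.boundingRect(k), cv2.contourArea(k))
E
```

```text
tcp corner [ -41.6 -261.5] z 0.0357 ang 0.12 F [1.2 0.9 0.4] w 0.0428 t 14.65
inc [0.21 0.05 0.36] turn 0.12
(211, 0, 267, 305) 57806.0
(458, 0, 182, 400) 46943.0
(186, 362, 38, 38) 818.5
(421, 364, 38, 36) 810.0
```

Emit:
step_arm --increments '[0,0.2,0,0.1,0,0,0.2,0,0.2,0,0,0.2,0,0.2,0]'

```text
clock: 15.0
eef_pos: [0.6039, -0.1523, 0.0362]
tool_rot: [0.0, 0.997, -0.079, -0.005]
ft_force: [-0.5, 0.1, 0.4]
gripper_width: 0.0425
```

Emit:
step_arm --increments '[0,0,0,0.1,0,0,0,0,0.2,0,0,0,0,0.2,0]'

```text
clock: 15.3
eef_pos: [0.6038, -0.1523, 0.0343]
tool_rot: [0.0, 0.997, -0.079, -0.005]
ft_force: [0.4, 0.6, -0.1]
gripper_width: 0.0431
```

Emit:
step_arm --increments '[0,0,0,0.1,0,0,0,0,0.2,0,0,0,0,0.2,0]'

```text
clock: 15.6
eef_pos: [0.6038, -0.1523, 0.0326]
tool_rot: [0.0, 0.997, -0.079, -0.005]
ft_force: [-1.0, 0.6, 4.6]
gripper_width: 0.0428
```

Emit:
step_arm --increments '[0,-0.2,0,-0.4,0,0,-0.2,-0.6,-0.4,0,0,-0.2,-1.2,-0.4,0,0,-0.2,-1.8,-0.4,0,0,-0.2,-2.4,-0.4,0,0,-0.2,-3.0,-0.4,0,0,-0.2,-3.6,-0.4,0,0,-0.2,-4.2,-0.4,0,0,-0.2,-4.8,-0.4,0,0,-0.2,-5.4,-0.4,0,0,-0.2,-6.0,-0.4,0,0,-0.2,-6.4,-0.4,0]'

```text
clock: 16.8
eef_pos: [0.6121, -0.0882, 0.0365]
tool_rot: [0.0, 0.997, -0.079, -0.005]
ft_force: [0.2, -0.5, 1.0]
gripper_width: 0.0429
```

```bash
cat >> h.py <<'E'
def edge2(us):
    c=vision.calibration('wrist'); im=vision.camera('wrist'); g=cv2.cvtColor(im,cv2.COLOR_RGB2GRAY)
    cv2.imwrite('pics/wl.png',im[:,:,::-1])
    for u in us:
        col=(g[:,u]>110); print(u,[(int(i),(tocorner(ray('wrist',[[u,i]],.08,c))[0]*1e3).round(1).tolist()) for i in np.flatnonzero(np.diff(col.astype(int)))][-5:])
E
python3 - <<'E'
from h import *
goto(-.0395,-.1388,.0365,0)
edge2([280,330,380])
E
```

```text
tcp corner [ -39.4 -197.3] z 0.0365 ang 0.14 F [ 0.2 -0.5  1. ] w 0.0429 t 16.8
inc [ 0.   -5.85 -0.  ] turn 0.14
280 [(256, [-58.5, -185.6])]
330 [(256, [-35.8, -185.4])]
380 [(258, [-13.1, -186.2])]
```

Emit:
step_arm --increments '[0,0,-0.6,0,0,0,0,-1.2,0,0,0,0,-1.8,0,0,0,0,-2.4,0,0,0,0,-3.0,0,0,0,0,-3.6,0,0,0,0,-4.2,0,0,0,0,-4.7,0,0,0,0,-5.0,0,0,0,0,-5.2,0,0,0,0,-5.3,0,0,0,0,-5.3,0,0]'

```text
clock: 18.05
eef_pos: [0.6203, -0.0351, 0.0364]
tool_rot: [-0.0, 0.997, -0.079, -0.005]
ft_force: [-0.4, -0.0, -0.3]
gripper_width: 0.0427
```

Emit:
step_arm --increments '[0,0,-0.1,0,0,0,0,-0.2,0,0,0,0,-0.3,0,0,0,0,-0.3,0,0]'

```text
clock: 18.45
eef_pos: [0.6209, -0.0321, 0.0364]
tool_rot: [-0.0, 0.997, -0.079, -0.005]
ft_force: [-0.8, 0.1, 0.6]
gripper_width: 0.0426
```

Emit:
step_arm --increments '[0,0,-0.1,0,0,0,0,-0.2,0,0,0,0,-0.2,0,0]'

```text
clock: 18.75
eef_pos: [0.6209, -0.0308, 0.0364]
tool_rot: [0.001, 0.997, -0.079, -0.005]
ft_force: [-1.3, -4.9, 0.9]
gripper_width: 0.0428
```

Emit:
step_arm --increments '[0,0,-0.1,0,0,0,0,-0.2,0,0,0,0,-0.2,0,0]'

```text
clock: 19.05
eef_pos: [0.6208, -0.0307, 0.0364]
tool_rot: [0.002, 0.997, -0.078, -0.005]
ft_force: [-2.1, -9.4, 1.4]
gripper_width: 0.0429
```

The push force rose to 9 N, so the plate is against the short rail. I back off, rise and clear the view to check.

Emit:
step_arm --increments '[0,0,1,0,0,0,0,3,0,0,0,0,3,-4,0,0,0,3,-8,0,0,0,3,-12,0,0,-5,8,-12,0,0,-10,13,-12,0,0,-12,18,-12,0,0,-12,22,-12,0,0,-12,25,-12,0,0,-12,25,-12,0]'

```text
clock: 20.15
eef_pos: [0.4635, -0.2631, 0.1593]
tool_rot: [0.003, 0.997, -0.08, -0.005]
ft_force: [-0.3, 0.6, -0.2]
gripper_width: 0.0424
```

```bash
python3 - <<'E'
from h import *
goto(-.0968,-.0639,.16,90)
im=vision.camera('top'); hsv=cv2.cvtColor(im,cv2.COLOR_RGB2HSV)
roi=np.zeros(im.shape[:2],bool); roi[135:215,275:410]=1
for k in blob((hsv[...,2]>110)&roi)[:3]:
    c,s,a=rect(ray('top',k,.08)); print(k.mean(0),tocorner(c).round(4),np.round(s,1),a, cv2.contourArea(k))
cr=im[125:260,265:430]; cv2.imwrite('pics/c9.png',cv2.resize(cr,None,fx=4.4,fy=4.4,interpolation=cv2.INTER_CUBIC)[:,:,::-1])
E
```

```text
tcp corner [-158.2 -393.7] z 0.1593 ang -0.04 F [-0.3  0.6 -0.2] w 0.0424 t 20.15
inc [  6.11 -32.98  -0.34] turn -90.04
[337.4044586  161.40764331] [[-0.0387 -0.1342]] [291.  101.5] 81.05398559570312 2286.0
[351.75384615 139.04230769] [[ 0.0275 -0.1343]] [306.8  40.6] 87.97710418701172 923.0
[277.33093525 165.39568345] [[-0.0575  0.0269]] [ 22.8 164.7] 89.26001739501953 283.5
```

View pics/c9.png

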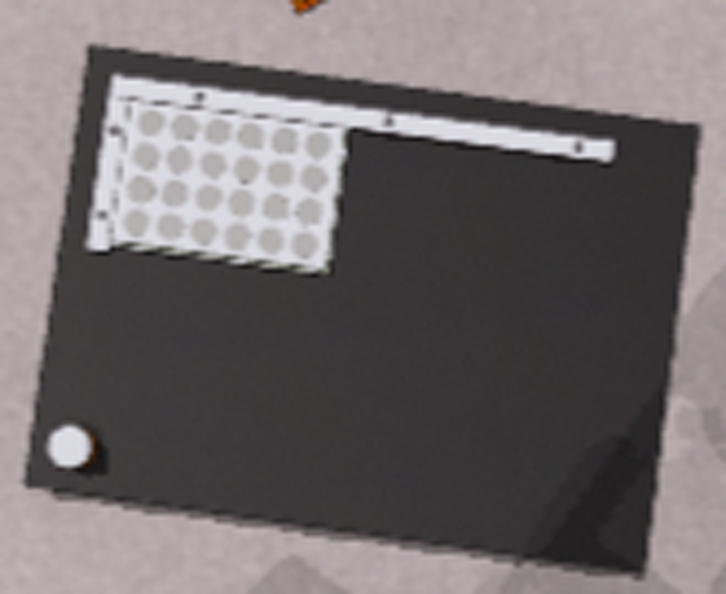

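The view shows the plate in the corner, touching both rails, with the vial untouched. One last numeric check of the two free edges.

```bash
python3 - <<'E'
from h import *
g=np.mean([cv2.cvtColor(vision.camera('top'),cv2.COLOR_RGB2GRAY).astype(float) for _ in range(4)],0)
def sub(v,i): return i+(v[i]-95)/(v[i]-v[i+1])
def fit(P,ax,name):
    Q=tocorner(P)*1e3; p=np.polyfit(Q[:,1-ax],Q[:,ax],1); p=np.polyfit(*(lambda m:(Q[m,1-ax],Q[m,ax]))(np.abs(np.polyval(p,Q[:,1-ax])-Q[:,ax])<2),1)
    print(name,'mean',Q[:,ax].mean().round(2),'slope deg',np.degrees(np.arctan(p[0])).round(2))
def col(u,r0,r1,rise=False):
    v=g[r0:r1,u]; i=np.flatnonzero((v[:-1]<=95)&(v[1:]>95) if rise else (v[:-1]>95)&(v[1:]<=95)); return r0+sub(v,i[-1])
fit(ray('top',[[u,col(u,168,195)] for u in range(296,336)],.064),0,'plate -x edge (want -85.5)')
P=[]
for r in range(160,182):
    v=g[r,325:355]; i=np.flatnonzero((v[:-1]>95)&(v[1:]<=95)); P.append([325+sub(v,i[-1]),r])
fit(ray('top',P,.064),1,'plate -y edge (want -127.8)')
fit(ray('top',[[u,col(u,148,168)] for u in range(350,400)],.07),0,'long rail inner edge (want 0)')
P=[[float(u),130+sub(-g[130:150,u]+190,np.flatnonzero((g[130:149,u]<=95)&(g[131:150,u]>95))[0])] for u in range(300,400)]
fit(ray('top',P,.07),0,'long rail outer edge (want 12)')
E
```

```text
plate -x edge (want -85.5) mean -84.95 slope deg 0.11
plate -y edge (want -127.8) mean -128.31 slope deg -0.28
long rail inner edge (want 0) mean 0.1 slope deg -0.06Traceback (most recent call last):
  File "<stdin>", line 15, in <module>
IndexError: index 0 is out of bounds for axis 0 with size 0
```

Both free edges are within 0.6 mm of their seated positions and parallel within 0.3°. The hand is clear, so I hand in.

```bash
python3 -c "
from station import arm
s=arm.read_state();print(s['clock'],s['ft_force']);print(arm.job_done())"
```

```text
20.4 [ 0.73543103 -0.72739606 -0.04730847]
the job is handed in; nothing more can be done
None
```

The white plate is seated in the corner of the two rails, and I handed the job in at 20.4 s with the hand clear. I pushed it with two fingertips, first against the long rail until the force reached about 7 N. I then slid it along that rail to the short one, where the force reached about 9 N.

**Last checks (top view):**

| Plate edge | Measured | Fully seated | Angle to the rails |
|---|---|---|---|
| Free long edge (robot side) | -85.0 mm | -85.5 mm | 0.1° |
| Free short edge (right side) | -128.3 mm | -127.8 mm | 0.3° |

The vial stood where it started. I did not re-measure the bottle and dishes at the end, but the hand never came near them.

**What disagreed or failed:**
- **Fingertip height:** the open fingertips were about 39 mm behind the reported TCP, not the 13 mm I expected. My first push therefore passed over the plate without moving it. I found the true height by touching down on the stage, which reached 29.5 N.
- **Hand position:** the hand's reported position at contact with the long rail was about 3.7 mm beyond the camera estimate, so I stopped on contact force rather than on position.
- **Outer rail edge:** my optional check of the long rail's outer edge failed with a script error and I did not repeat it.

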